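# Clip, stamp and release a shelf price plate

## Robot

A 7-joint arm with a two-finger parallel gripper is mounted at the origin on the work surface. World frame = base frame: x ahead of the robot, y to its left, z up, the work surface at z = 0. Lengths are in m, angles in rad, forces in N, time in s.
With the tool pointing down it reaches from about 0.4 to 0.85 m from the base axis. Payload 4.5 kg.
Tool frame: the origin (TCP) lies at the very end of the fingers, on their centre line; the grasp point (between the pads) lies grip_depth behind it (grip_depth is the distance from the TCP to the grasp point, in m); z points along the fingers, y is the direction in which the jaws open and shut (so a half turn about z gives the same grasp; the last joint's range is limited). The gripper opens to 88 mm and grips with 3 to 60 N. Pads are 18 mm wide; open, the fingers measure 123 mm over their backs; the gripper's body (75 mm by 187 mm) begins 45 mm behind the grasp point.
Start: joints at [-1.153, 0.689, -0.195, 1.565, 0.157, 0.902, -0.215], TCP at [0.234, 0.58, 0.239] pointing down, gripper open.
Joint ranges: [-3.01, 3.01], [-0.46, 2.08], [-1.47, 1.51], [0.13, 2.56], [-1, 4.14], [0.04, 2.09], [-2.66, 2.66]. Speed limits (rad/s): [2.57, 2.57, 3.14, 3.14, 3.14, 3.14, 3.14].

## Interface

Orientations are given as a unit quaternion [x, y, z, w].
In Python, from cell import move_to, line_to, movej, grip, wait, ik, grab_frame, IKError, hand_in, boxes_of, pinpoint, read_clock, read_joint_positions, read_qvel, read_effort, read_position, read_orientation, read_wrist_force, read_wrist_torque, read_opening, grip_depth gives the robot as it stands. The module is installed in compiled form; this text tells all that it offers. Calls block until the motion is done:
- move_to(position, orientation): joint-space move of the TCP to a pose.
- line_to(position, orientation=None, speed=0.15, contact_N=None): straight line of the TCP; orientation=None keeps the orientation; speed is the mean speed in m/s. With contact_N (N) it stops when the force on the tool has changed by that much, and returns True; else False.
- movej(angles): joint-space move.
- grip(opening, strength=None): finger opening in m; strength is the grip in N (None keeps the last); returns when the fingers have stopped.
- wait(seconds).
- ik(position, orientation): joint angles nearest the present ones, or None.
- grab_frame(name): name is "scene" or "top" or "wrist"; returns a dict with "frame" (420x560x3 uint8, red, green, blue), "depth" (420x560 float32, m along the optical axis (not along the pixel's ray), 0 where there is no reading), "vfov" (degrees; the focal length in pixels is half the picture's height over the tangent of half this angle, whatever the lens; pixels are square), "cx", "cy" (the principal point, pixels), "world_from_camera" (4x4, takes a point from camera to world coordinates). Camera axes: x right, y down, z forward; pixel columns grow to the right and rows downward; lengths in m; the calibration is good to about 2 mm. A picture is of the moment at which its call begins.
A pose or a line that the arm cannot do raises IKError and nothing moves.
- hand_in(): hands the job in, once; it reports no verdict.
Trained networks look in a picture, given as the dict that the camera call returned (one of the last four; its "shot" number tells which), for a name from the list of things; names that differ only in an ending like _2 or _b are one class to them, and where a whole thing is asked for, a point or a joint stands for the part that bears it (a point fixed in the world has none). Each returns a list of dicts, best first, with "conf" (0 to 1); they miss things now and then, are a little off and sometimes report something else, mostly with a low value. They report only what shows in the picture. A call takes as long as a camera call. They do not tell look-alikes from the thing itself.
- boxes_of(name, picture): "bbox" ([left, top, right, bottom] in pixels, round what is visible of it).
- pinpoint(name, picture): "at" ([column, row] in pixels: a listed point, or the origin of a listed thing).
Readings, each from a call of its own:
- read_clock(): time.
- read_joint_positions(): joint angles.
- read_qvel(): joint speeds.
- read_effort(): joint torques, N m.
- read_position(): TCP position.
- read_orientation(): TCP orientation.
- read_wrist_force(): force on the tool from outside, world axes, zero at the start.
- read_wrist_torque(): the same for the moment, N m.
- read_opening(): finger opening in m.
Only numpy, scipy, OpenCV 4.12 (cv2) and the standard library are available. Lean on these libraries where they do the work, as an engineer would, in place of code of your own. Each camera call takes 0.05 s, during which the arm holds its last target.

## Task

Mark the blank price plate lying in the marking jig: swing the spring clip around its pivot screw onto the plate's edge and on until you feel it come firmly against its stop, without ramming it; then, with the clip still home, press the stamp knob gently but firmly down so that the stamp bears on the plate; finally let the stamp rise and swing the clip back clear of the plate to where it was parked. Leave the plate lying in its nest, do not disturb the goods around the jig, and let go of everything.

Things in the scene. Friction and masses are not known exactly. Their poses are not given: they have to be found in the camera images.
- jig: the fixed marking jig: grey base 270 x 210 x 16 mm (x, y, z), origin at the centre of its underside, z up. In its frame: the plate's nest (6 mm high rails, 1.5 mm play) covers x -70..70, y -10..70 mm, open towards -y from x -50 to 55 mm for the clip; the dark press column stands at x 87..113, y 28..72 mm, its arm, 71..85 mm up, reaches over the plate to x 26 mm (y 32..68 mm)
- clip_pivot (a point): a point on the vertical axis of the clip's pivot screw, 62 mm above the counter (level with clip_post), at x -45, y -60 mm in the jig's frame; below it a round dark housing 62 mm across and 13 mm high on the base. The screw's slotted head is 44 mm above the counter
- clip_post (a point): the centre of the grip height of the clip's upright round finger post: steel, 14 mm across, 45 mm tall, standing on the clip's arm 65 mm from the pivot axis. Post top 20 mm above this point; the top of the clip's flat arm (16 mm wide) 25 mm below it
- clip (a joint): swing angle of the steel spring clip, rad, growing anticlockwise seen from above; at 0, its end stop, the arm points along the jig's +x, beside the plate. It starts parked between 0 and 0.2; below 0.3 is parked. It stays where it is left. Home is where its hidden stop is felt, set differently each time between 0.9 and 1.55: a hard rise of the push. 9 to 12 N at the post seats it, 16 N is ramming
- plate: the loose blank price plate, plain white plastic, 140 x 80 x 5 mm, 80 g, lying in the nest on the jig's base; origin at the centre of its underside, long side along x
- stamp: the stamp plunger, on a vertical axis at x 50, y 50 mm in the jig's frame; origin on that axis, at counter height when up, going down with it. Its steel die hangs 10 mm over the plate when up; a spring lifts it (about 2 N at first, 4 N when the die touches the plate). 10 to 14 N in all on the knob marks the plate well; the die must never bear on the plate with over 22 N
- stamp_top (a point): the centre of the top face of the stamp's round black knob (34 mm across, 12 mm thick), 112 mm above the counter when up; 10 mm lower when the die touches the plate
- jar: bystander: jar with a screw cap, 68 mm across, 130 mm tall, origin at the centre of its underside; leave alone
- carton: bystander: cardboard carton 55 x 100 x 140 mm (x, y, z), origin at the centre of its underside; leave alone
- tin: bystander: tin 66 mm across, 80 mm tall, origin at the centre of its underside; leave alone
- clip_nose (a point): the middle of the clip's rolled steel nose, 12 mm thick, 85 mm from the pivot. At a swing of about 0.45 to 0.6 rad it meets the plate's edge and must be pushed up onto it, some 1.5 mm, against the clip's spring; climbing and then sliding on the plate take 2 to 7 N at the post (the more, the tighter a grip in which the round post must turn), against 1 to 4 N when swinging free
There are look-alikes about, which are no part of the job. What is meant by the plate is not orange or purple, and is the larger of those in its own colour.

How it is judged:
By the outcome, as a careful person would: the job done as asked, in the order asked, and still so for the second after the job is handed in, with the robot touching nothing.
It also fails if it takes over 72 s, if anything falls off the work surface, if the arm or the gripper's body presses on something with over 40 N, if the wrist force passes 120 N, or if a joint passes its speed limit or range.

## Working session

There is one attempt and no reset: what is moved stays moved. The work goes in short steps, each a Python script; the robot and the scene stay as the last script left them, time stands still between calls to the robot, and variables do not carry over. Pictures are saved under pics/ and viewed, and the job is handed in when it is done.

```bash
mkdir -p pics; cat > h.py <<'E'
import numpy as np, cv2
from cell import *
def save(p,n): cv2.imwrite('pics/'+n+'.png',cv2.cvtColor(p['frame'],cv2.COLOR_RGB2BGR))
def f(p): return p['frame'].shape[0]/2/np.tan(np.radians(p['vfov'])/2)
def ray(p,uv):
    T=np.array(p['world_from_camera']); d=np.array([(uv[0]-p['cx'])/f(p),(uv[1]-p['cy'])/f(p),1.])
    return T[:3,3],T[:3,:3]@d
def at_z(p,uv,z):
    o,d=ray(p,uv); return o+d*(z-o[2])/d[2]
def at_d(p,uv):
    o,d=ray(p,uv); return o+d*p['depth'][int(round(uv[1])),int(round(uv[0]))]
def proj(p,X):
    T=np.linalg.inv(np.array(p['world_from_camera'])); c=T[:3,:3]@np.array(X)+T[:3,3]
    return np.array([c[0]/c[2]*f(p)+p['cx'],c[1]/c[2]*f(p)+p['cy']])
E
python3 - <<'E'
from h import *
np.set_printoptions(precision=4,suppress=True)
print(read_clock(),grip_depth if not callable(grip_depth) else grip_depth(),read_orientation())
H=dict(jig=0,clip_pivot=.062,clip_post=.062,stamp_top=.112,plate=.016,jar=0,carton=0,tin=0,clip_nose=.03)
for c in ['scene','top']:
    p=grab_frame(c); save(p,c+'0'); print(c,p['vfov'],p['cx'],p['cy'],np.array(p['world_from_camera']))
    for n in H:
        for r in pinpoint(n,p)[:3]: print(n,round(r['conf'],2),r['at'],at_z(p,r['at'],H[n]),at_d(p,r['at']))
print(read_clock())
E
```

```text
0.0 0.0187 [ 0.1907  0.9816 -0.0009 -0.0001]
scene 55.87851355574726 274.03317401112156 210.27086896668285 [[-0.3332  0.6591 -0.6742  1.1532]
 [ 0.9428  0.2334 -0.2379  0.2306]
 [ 0.0006 -0.715  -0.6992  0.7159]
 [ 0.      0.      0.      1.    ]]
jig 0.76 [233.6, 227.5] [ 0.5538 -0.0869  0.    ] [ 0.6219 -0.0509  0.0813]
clip_pivot 0.76 [216.2, 187.0] [ 0.4923 -0.1567  0.062 ] [ 0.4437 -0.1852  0.0139]
clip_post 0.84 [209.4, 204.5] [ 0.5557 -0.1445  0.062 ] [ 0.5633 -0.1398  0.0702]
stamp_top 0.48 [236.5, 209.7] [ 0.5966 -0.0527  0.112 ] [ 0.5952 -0.0534  0.1105]
plate 0.97 [352.0, 201.1] [0.3789 0.1715 0.016 ] [0.3645 0.1704 0.003 ]
plate 0.95 [175.4, 177.4] [ 0.4468 -0.3075  0.016 ] [ 0.4328 -0.3182  0.0021]
plate 0.72 [239.7, 223.7] [ 0.5506 -0.0709  0.016 ] [ 0.6106 -0.0409  0.0857]
jar 0.58 [308.3, 278.5] [0.64   0.1296 0.    ] [0.6732 0.1361 0.0463]
carton 0.68 [136.2, 216.2] [ 0.6004 -0.3365  0.    ] [ 0.6372 -0.2988  0.0476]
tin 0.63 [329.8, 236.5] [0.5035 0.1447 0.    ] [0.5431 0.1499 0.0437]
clip_nose 0.58 [206.9, 223.1] [ 0.587  -0.1398  0.03  ] [ 0.5828 -0.1425  0.0249]

[... 517 characters left out ...]
2   0.0496]
stamp_top 0.64 [306.0, 199.4] [ 0.6003 -0.056   0.112 ] [ 0.6001 -0.0559  0.1135]
plate 0.9 [309.7, 224.2] [ 0.5503 -0.07    0.016 ] [ 0.5495 -0.0693  0.0265]
plate 0.65 [295.8, 135.0] [ 0.7785 -0.0378  0.016 ] [ 0.7811 -0.0381  0.0063]
plate 0.61 [211.8, 304.6] [0.355  0.1723 0.016 ] [0.354  0.1738 0.0049]
jar 0.71 [230.1, 190.5] [0.6391 0.1306 0.    ] [0.6194 0.1168 0.1304]
carton 0.92 [414.5, 204.4] [ 0.6001 -0.3385  0.    ] [ 0.5841 -0.2985  0.1364]
tin 0.82 [227.5, 239.3] [0.5149 0.1366 0.    ] [0.5115 0.128  0.0769]
tin 0.3 [300.5, 205.3] [ 0.5998 -0.0483  0.    ] [ 0.5865 -0.0431  0.1138]
clip_nose 0.58 [342.1, 214.3] [ 0.5732 -0.1495  0.03  ] [ 0.5728 -0.1489  0.0347]
1.0
```

View pics/scene0.png

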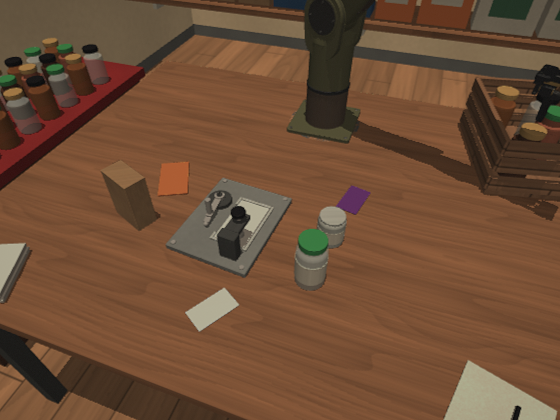

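View pics/top0.png

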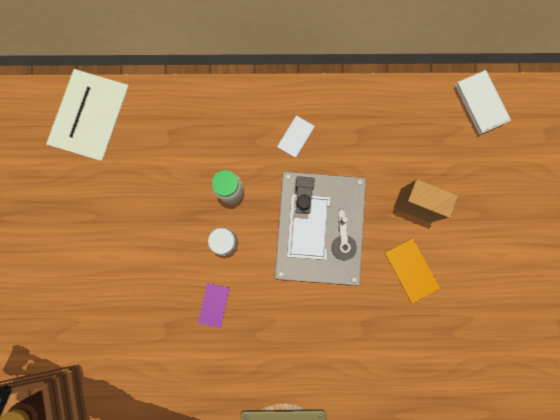

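The top view shows the jig at about (320,229), column (304,186), knob (304,201), clip housing (344,247) and post (342,216). The white card at (296,135) and the orange and purple ones are look-alikes. Next I fit the jig pose.

```bash
python3 - <<'E'
from h import *
np.set_printoptions(precision=4,suppress=True)
p=grab_frame('top')
v,u=np.mgrid[0:420,0:560]; T=np.array(p['world_from_camera'])
d=p['depth']; P=np.stack([(u-p['cx'])/f(p)*d,(v-p['cy'])/f(p)*d,d],-1)@T[:3,:3].T+T[:3,3]
m=((P[...,2]>.009)&(P[...,2]<.03)&(u>260)&(u<385)&(v>160)&(v<300)).astype(np.uint8)
m=cv2.morphologyEx(m,cv2.MORPH_CLOSE,np.ones((9,9)))
n,l,s,c=cv2.connectedComponentsWithStats(m); k=1+np.argmax(s[1:,4]); print(s[k])
cs,_=cv2.findContours((l==k).astype(np.uint8),cv2.RETR_EXTERNAL,cv2.CHAIN_APPROX_NONE)
w=np.array([at_z(p,q[0],.016)[:2] for q in cs[0]],np.float32)
print(cv2.minAreaRect(w))
im=cv2.resize(p['frame'][160:300,260:385],None,fx=4,fy=4,interpolation=cv2.INTER_CUBIC)
cv2.imwrite('pics/topz.png',im[...,::-1])
E
```

```text
[ 274  172   94  114 8500]
((0.5413752198219299, -0.09958014637231827), (0.22891949117183685, 0.27673572301864624), 87.66108703613281)
```

View pics/topz.png

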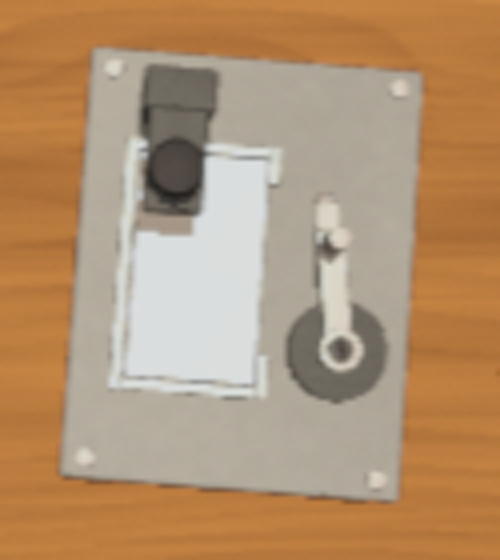

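```bash
cat >> h.py <<'E'
def yawq(a):
    # tool down, tool y axis (jaw) along world angle a
    from scipy.spatial.transform import Rotation as R
    y=np.array([np.cos(a),np.sin(a),0]); z=np.array([0,0,-1.]); x=np.cross(y,z)
    return R.from_matrix(np.stack([x,y,z],1)).as_quat()
E
python3 - <<'E'
from h import *
np.set_printoptions(precision=4,suppress=True)
p=grab_frame('top')
c=np.array([[95,47],[421,73],[398,500],[62,475]])/4+np.array([260,160])-.4
w=np.array([at_z(p,q,.016)[:2] for q in c]); print(w,w.mean(0),[np.linalg.norm(w[i]-w[i-1]) for i in range(4)])
e=w[0]-w[3]+w[1]-w[2]; yaw=np.arctan2(e[1],e[0]); print('yaw',yaw)
R=np.array([[np.cos(yaw),-np.sin(yaw)],[np.sin(yaw),np.cos(yaw)]])
for n,q in dict(pivot=(-.045,-.06),stamp=(.05,.05)).items(): print(n,w.mean(0)+R@q)
# ik reach
o=w.mean(0)
for s in (0,np.pi,):
  for th in (0,.4,.8,1.2,1.6):
    xy=o+R@(np.array([-.045,-.06])+.065*np.array([np.cos(th),np.sin(th)]))
    j=ik([*xy,.056],yawq(yaw+th+np.pi/2+s)); print(s,th,j)
a=yaw+np.pi/2
for z in (.28,):
    print(ik([o[0]-.02,o[1],z],yawq(a)),ik([o[0]-.02,o[1],z],yawq(a+np.pi)))
E
```

```text
[[ 0.6846 -0.0053]
 [ 0.6666 -0.2109]
 [ 0.4005 -0.1894]
 [ 0.4173  0.0171]] [ 0.5423 -0.0971] [np.float64(0.2682310758262045), np.float64(0.20642543170416994), np.float64(0.266956950782781), np.float64(0.20725498770638803)]
yaw -0.08209214631375897
pivot [ 0.4925 -0.1532]
stamp [ 0.5962 -0.0514]
0 0 [ 0.552   0.9708 -0.6328  1.8155  0.901   0.6721  0.8686]
0 0.4 [ 0.576   1.0021 -0.7595  1.8411  1.0207  0.7485  1.1181]
0 0.8 [ 0.5897  1.0231 -0.8501  1.8917  1.1125  0.797   1.3871]
0 1.2 [ 0.6059  1.0373 -0.9199  1.9594  1.1916  0.8292  1.6681]
0 1.6 [ 0.5681  0.9903 -0.8392  2.0374  1.2048  0.7293  2.0125]
3.141592653589793 0 [ 0.0741  0.9143  0.2169  1.8418 -0.4207  0.4307 -1.0589]
3.141592653589793 0.4 [ 0.0746  0.8989  0.1383  1.8684 -0.2854  0.3934 -0.8272]
3.141592653589793 0.8 [ 0.0825  0.8814  0.0601  1.9188 -0.1373  0.3453 -0.6028]
3.141592653589793 1.2 [ 0.0994  0.8645 -0.0109  1.986   0.0288  0.2913 -0.3882]
3.141592653589793 1.6 [ 0.1262  0.8504 -0.0684  2.0604  0.2201  0.2374 -0.1859]
[ 0.2969  0.5222 -0.3162  1.7918  0.2061  0.8599  1.3737] [-0.2229  0.5606  0.5259  1.8181 -0.3602  0.8591 -1.1776]
```

```bash
python3 - <<'E'
from h import *
np.set_printoptions(precision=4,suppress=True)
yaw=-.082
move_to([.50,-.11,.29],yawq(yaw-np.pi/2)); print(read_clock(),read_position(),read_wrist_force())
p=grab_frame('wrist'); save(p,'w1'); print(np.array(p['world_from_camera'])[:3,3])
H=dict(clip_pivot=.062,clip_post=.062,stamp_top=.112,plate=.016,clip_nose=.03)
for n in H:
    for r in pinpoint(n,p)[:2]: print(n,round(r['conf'],2),r['at'],at_z(p,r['at'],H[n]),at_d(p,r['at']))
E
```

```text
3.7167 [ 0.5003 -0.1088  0.2898] [-0.3759 -0.3407 -0.1724]
[ 0.5722 -0.1158  0.4368]
clip_pivot 0.65 [323.5, 177.2] [ 0.4931 -0.1569  0.062 ] [ 0.4897 -0.1586  0.0458]
clip_post 0.63 [313.6, 113.9] [ 0.5591 -0.1499  0.062 ] [ 0.5598 -0.1479  0.0833]
clip_post 0.43 [55.8, 62.4] [0.628  0.0981 0.062 ] [0.6271 0.0946 0.068 ]
stamp_top 0.58 [201.8, 76.7] [ 0.5993 -0.0518  0.112 ] [ 0.5992 -0.052   0.1131]
plate 0.84 [454.3, 202.4] [ 0.4392 -0.3194  0.016 ] [ 0.4365 -0.3235  0.0075]
plate 0.64 [241.3, 130.9] [ 0.5453 -0.07    0.016 ] [ 0.5456 -0.0706  0.0213]
clip_nose 0.74 [308.6, 95.2] [ 0.578  -0.1485  0.03  ] [ 0.578  -0.1483  0.0315]
```

View pics/w1.png

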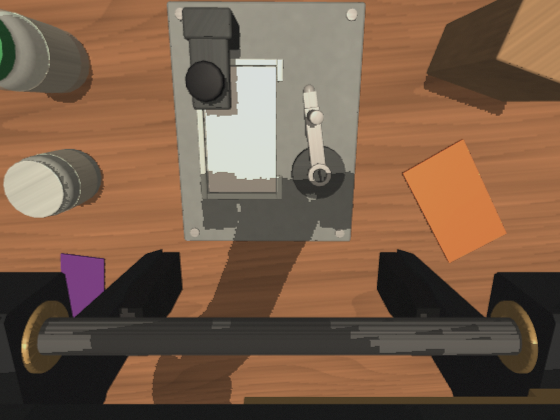

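The wrist view shows the post top at (316,117), the screw head at (319,175) and the knob top at (206,81). I'll intersect each ray with its known height.

```bash
python3 - <<'E'
from h import *
np.set_printoptions(precision=4,suppress=True)
p=grab_frame('wrist')
im=cv2.resize(p['frame'][0:250,160:380],None,fx=2.4,fy=2.4,interpolation=cv2.INTER_CUBIC); cv2.imwrite('pics/w1z.png',im[...,::-1])
for uv,z in [((316,117),.082),((319,175),.044),((206,81),.112)]: print(uv,at_z(p,uv,z))
# corners of base z=.016
for uv in [(169,4),(363,4),(351,241),(186,241)]: print(uv,at_z(p,uv,.016))
t=grab_frame('top')
for uv,z in [((260+341/4,160+236/4),.082),((260+342/4,160+349/4),.044),((260+178/4,160+166/4),.112)]: print(at_z(t,np.array(uv)-.4,z))
E
```

```text
(316, 117) [ 0.5564 -0.1514  0.082 ]
(319, 175) [ 0.4918 -0.155   0.044 ]
(206, 81) [ 0.5954 -0.0561  0.112 ]
(169, 4) [ 0.6814 -0.0101  0.016 ]
(363, 4) [ 0.6646 -0.2133  0.016 ]
(351, 241) [ 0.3985 -0.1935  0.016 ]
(186, 241) [0.4158 0.0135 0.016 ]
[ 0.558  -0.1487  0.082 ]
[ 0.4926 -0.1531  0.044 ]
[ 0.5964 -0.0516  0.112 ]
```

View pics/w1z.png

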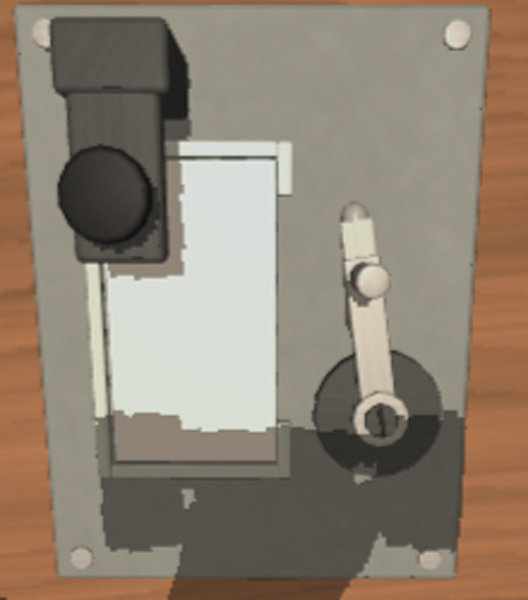

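```bash
cat >> h.py <<'E'
YAW=-.082; PIV=np.array([.492,-.1545]); RP=.065; ZT=.056
def tpose(th,z=ZT,r=RP):
    a=th+YAW
    return [PIV[0]+r*np.cos(a),PIV[1]+r*np.sin(a),z],yawq(a-np.pi/2)
def tang(th): a=th+YAW; return np.array([-np.sin(a),np.cos(a),0])
E
python3 - <<'E'
from h import *
np.set_printoptions(precision=4,suppress=True)
grip(.044,40)
pos,q=tpose(.159,.12); move_to(pos,q)
print(read_clock(),read_position(),pos,read_opening())
p=grab_frame('wrist'); save(p,'w2')
for uv in pinpoint('clip_post',p)[:2]: print(uv,at_z(p,uv['at'],.062))
print(line_to(tpose(.159)[0],speed=.06,contact_N=4),read_position(),read_clock(),read_wrist_force())
E
```

```text
5.6583 [ 0.5571 -0.1496  0.1208] [np.float64(0.5568074026873387), np.float64(-0.14949994430819888), 0.12] 0.043942365413163445
{'at': [278.6, 227.8], 'conf': 0.85} [ 0.5565 -0.1506  0.062 ]
False [ 0.5571 -0.1496  0.0564] 6.975 [-0.3141  0.9233  0.3999]
```

View pics/w2.png

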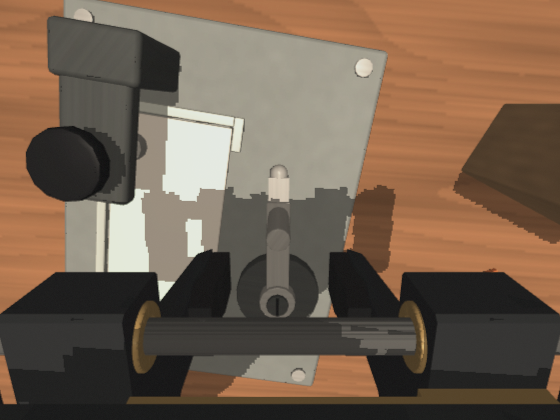

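The post is at (278,235), centred between the fingers. I'll cage it and swing in small force-watched arcs.

```bash
python3 - <<'E'
from h import *
np.set_printoptions(precision=3,suppress=True)
f0=np.array(read_wrist_force())
grip(.019,40); print(read_opening(),np.array(read_wrist_force())-f0,read_clock())
th=.159
while th<.62:
    th+=.05
    pos,q=tpose(th); c=line_to(pos,q,speed=.02,contact_N=8)
    F=np.array(read_wrist_force()); r=np.array([-tang(th)[1]*-1,0,0])
    u=np.array([tang(th)[1],-tang(th)[0],0])
    print(round(th,3),c,'t',round(-(F-f0)@tang(th),2),'r',round((F-f0)@u,2),'z',round((F-f0)[2],2),round(read_clock(),2),round(read_opening(),4))
    if c: break
E
```

```text
0.018421861611540677 [-0.236 -0.928  0.699] 7.5167
0.209 False t 0.77 r -0.71 z -0.04 7.83 0.0191
0.259 False t 1.28 r 0.76 z -0.29 8.13 0.0193
0.309 False t 0.98 r 0.77 z 0.01 8.44 0.019
0.359 False t 1.41 r -0.02 z -0.09 8.75 0.019
0.409 False t 1.59 r 0.35 z 0.47 9.06 0.0191
0.459 False t 0.42 r 0.76 z -0.93 9.37 0.0193
0.509 False t 0.63 r -0.19 z -0.26 9.68 0.0189
0.559 False t 0.85 r -1.0 z -0.92 9.98 0.0191
0.609 False t 2.8 r -0.28 z -1.06 10.29 0.0189
0.659 False t 2.47 r -0.41 z -0.2 10.6 0.0193
```

```bash
cat >> h.py <<'E'
def meanF(n=5,dt=.02):
    a=[]
    for i in range(n): a.append(read_wrist_force()); wait(dt)
    return np.mean(a,0)
def real_th():
    d=np.array(read_position())[:2]-PIV; return np.arctan2(d[1],d[0])-YAW
E
python3 - <<'E'
from h import *
np.set_printoptions(precision=3,suppress=True)
th=.659; ft=-meanF()@tang(th); print(ft)
while th<1.66:
    th+=.06
    pos,q=tpose(th); c=line_to(pos,q,speed=.018,contact_N=max(3,8-ft))
    t0=real_th(); F=meanF(3); ft=-F@tang(th)
    print(round(th,3),c,'real',round(t0,3),'F',F,'t',round(ft,2),round(read_clock(),2),round(read_opening(),4))
    if c: break
E
```

```text
1.2363007129780363
0.719 False real 0.716 F [ 1.445 -2.116  0.61 ] t 2.56 11.1 0.0189
0.779 False real 0.789 F [ 0.964 -0.482  1.555] t 0.99 11.52 0.0194
0.839 False real 0.844 F [ 1.9   -0.403  0.893] t 1.6 11.93 0.019
0.899 False real 0.903 F [ 2.283 -0.41   1.384] t 1.95 12.35 0.019
0.959 False real 0.964 F [ 1.889 -0.158  0.389] t 1.55 12.77 0.0192
1.019 False real 1.026 F [2.411 0.306 0.033] t 1.76 13.18 0.0192
1.079 False real 1.086 F [2.469 0.403 0.373] t 1.85 13.6 0.019
1.139 False real 1.146 F [1.387 0.767 0.196] t 0.83 14.02 0.019
1.199 False real 1.205 F [ 2.258  0.435 -0.054] t 1.84 14.43 0.0187
1.259 False real 1.265 F [ 2.087  0.117 -0.29 ] t 1.88 14.85 0.0193
1.319 False real 1.325 F [ 2.289  0.686 -0.26 ] t 1.94 15.27 0.019
1.379 False real 1.374 F [ 3.934  0.299 -1.258] t 3.71 15.68 0.0189
1.439 True real 1.39 F [ 1.165 -0.995  0.987] t 1.35 15.98 0.0189
```

```bash
python3 - <<'E'
from h import *
np.set_printoptions(precision=3,suppress=True)
th=real_th(); print(th,read_clock())
for i in range(16):
    th+=.006
    pos,q=tpose(th); c=line_to(pos,q,speed=.006,contact_N=9.5)
    F=meanF(4,.015); ft=-F@tang(th)
    print(round(th,4),c,'real',round(real_th(),4),'F',F,'t',round(ft,2),round(read_clock(),2))
    if c or ft>8.8: break
E
```

```text
1.3862131944782516 15.9833
1.3922 False real 1.3866 F [ 2.292 -0.366 -0.909] t 2.31 16.52
1.3982 False real 1.3877 F [ 3.879 -0.55  -1.638] t 3.89 16.84
1.4042 False real 1.3896 F [ 5.167 -0.956 -2.072] t 5.24 17.16
1.4102 False real 1.3898 F [ 5.349 -2.291 -3.378] t 5.74 17.48
1.4162 False real 1.39 F [ 5.835 -2.045 -3.588] t 6.15 17.79
1.4222 False real 1.3919 F [ 6.052 -1.872 -3.737] t 6.32 18.11
1.4282 False real 1.3952 F [ 6.8   -2.372 -3.897] t 7.16 18.43
1.4342 False real 1.3987 F [ 6.691 -2.205 -4.539] t 7.01 18.74
1.4402 False real 1.4019 F [ 6.881 -2.306 -4.753] t 7.21 19.06
1.4462 False real 1.4043 F [ 7.161 -2.95  -4.804] t 7.61 19.38
1.4522 False real 1.4082 F [ 7.87  -2.281 -5.192] t 8.17 19.69
1.4582 False real 1.4099 F [ 8.296 -3.153 -5.375] t 8.75 20.01
1.4642 False real 1.4131 F [ 8.612 -3.277 -5.589] t 9.07 20.32
```

```bash
python3 - <<'E'
from h import *
np.set_printoptions(precision=3,suppress=True)
print(read_position(),read_orientation(),tpose(1.4642),read_opening(),meanF(2))
for c in ['scene','wrist','top']:
    p=grab_frame(c)
    if c!='wrist':
        im=p['frame'][150:290,150:330] if c=='scene' else p['frame'][150:300,240:400]
        im=cv2.resize(im,None,fx=4,fy=4,interpolation=cv2.INTER_CUBIC)
    else: im=p['frame']
    cv2.imwrite(f'pics/{c}3.png',im[...,::-1])
E
```

```text
[ 0.507 -0.092  0.056] [0.771 0.637 0.002 0.003] ([np.float64(0.5041862192622854), np.float64(-0.09065255635429476), 0.056], array([0.771, 0.637, 0.   , 0.   ])) 0.018803389330335655 [ 8.478 -2.878 -5.807]
```

View pics/scene3.png

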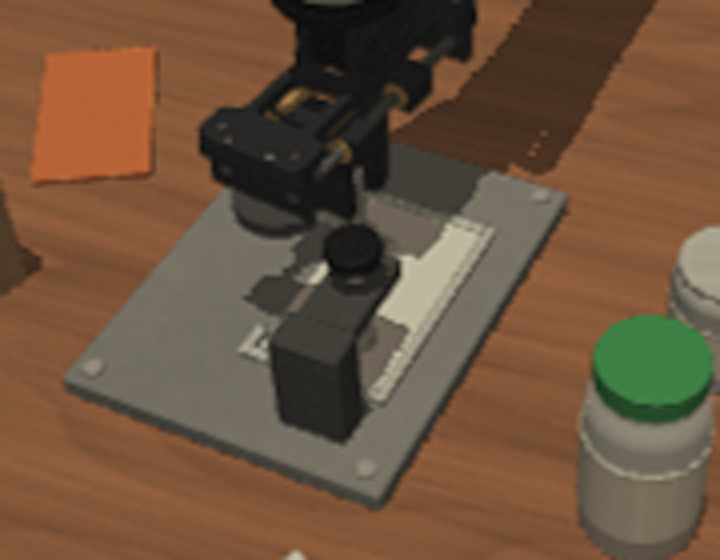

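View pics/wrist3.png

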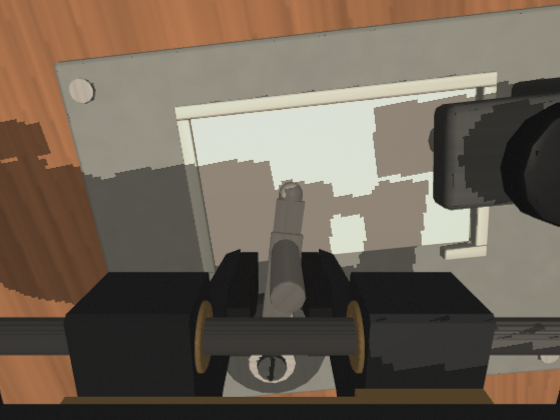

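The scene view shows the clip on the plate, only the post touched and the knob free. The rise is the stop, so I continue to about 10.3 N.

```bash
python3 - <<'E'
from h import *
np.set_printoptions(precision=3,suppress=True)
th=1.4642
for i in range(10):
    th+=.006
    pos,q=tpose(th); c=line_to(pos,q,speed=.006,contact_N=4)
    F=meanF(8,.015); ft=-F@tang(real_th())
    print(round(th,4),c,'real',round(real_th(),4),'F',F,'t',round(ft,2),round(read_clock(),2))
    if c or ft>10.1: break
E
```

```text
1.4702 False real 1.4154 F [ 8.554 -2.839 -5.84 ] t 8.98 20.89
1.4762 False real 1.4186 F [ 8.633 -3.154 -6.25 ] t 9.13 21.27
1.4822 False real 1.421 F [ 9.125 -3.333 -6.462] t 9.65 21.66
1.4882 False real 1.4237 F [ 9.334 -3.502 -7.082] t 9.89 22.04
1.4942 False real 1.4267 F [ 9.901 -3.923 -7.093] t 10.53 22.43
```

```bash
python3 - <<'E'
from h import *
np.set_printoptions(precision=3,suppress=True)
def clipang(tag):
    p=grab_frame('wrist'); save(p,tag)
    for n,z in (('clip_nose',.033),('clip_post',.062),('clip_pivot',.062)):
        for r in pinpoint(n,p)[:1]:
            w=at_z(p,r['at'],z)[:2]; d=w-PIV; print(n,round(r['conf'],2),r['at'],w,'ang',np.arctan2(d[1],d[0])-YAW,np.linalg.norm(d))
print(meanF(3)); clipang('w4')
pos,q=tpose(1.375); line_to(pos,q,speed=.03)
print('backed',meanF(),real_th(),read_clock()); 
grip(.044,40); print(meanF(3)); clipang('w5')
line_to(tpose(1.375,.13)[0],speed=.08); print(read_clock(),read_position()); clipang('w6')
p=grab_frame('wrist')
for r in pinpoint('stamp_top',p)[:2]: print(r,at_z(p,r['at'],.112))
E
```

```text
[ 9.322 -3.381 -7.343]
clip_nose 0.68 [289.5, 203.2] [ 0.516 -0.07 ] ang 1.380265124632446 0.08814004436213044
clip_post 0.68 [285.8, 270.5] [ 0.51  -0.091] ang 1.380500400508638 0.0658515995107567
clip_pivot 0.77 [271.3, 393.9] [ 0.493 -0.155] ang -0.46552290616757835 0.0006878376395671449
backed [ 1.476 -0.004 -1.142] 1.3852302993336563 23.1667
[ 0.052 -0.076  0.099]
clip_nose 0.9 [284.1, 204.5] [ 0.519 -0.071] ang 1.3429966924925187 0.08771092547101204
clip_post 0.6 [286.9, 275.1] [ 0.513 -0.094] ang 1.3177176673686704 0.06412563999490287
clip_pivot 0.74 [279.2, 395.4] [ 0.492 -0.155] ang -1.090706661212457 0.0003725683764251316
25.0333 [ 0.51  -0.092  0.13 ]
clip_post 0.85 [283.3, 220.3] [ 0.512 -0.093] ang 1.33322802393456 0.06469325595529656
clip_pivot 0.92 [279.8, 307.5] [ 0.493 -0.153] ang 1.1793196108273938 0.0022209822927538618
{'at': [441.2, 122.6], 'conf': 0.6} [ 0.597 -0.052  0.112]
```

View pics/w6.png

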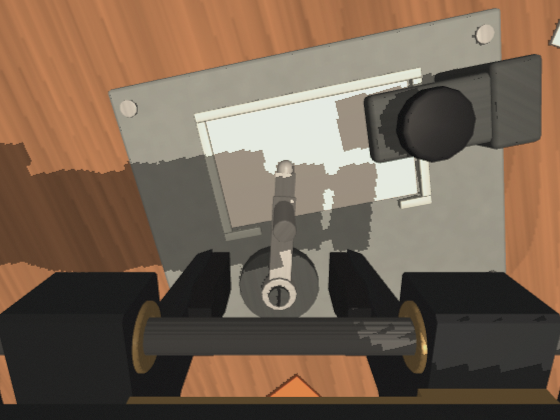

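The clip sits at 1.33–1.34 on the plate, post at (283,222), unloaded. Next is the stamp: fingers closed, slow press to about 12 N.

```bash
python3 - <<'E'
from h import *
np.set_printoptions(precision=3,suppress=True)
q=tpose(1.375)[1]; K=[.5965,-.0525]
line_to([*tpose(1.375)[0][:2],.155],speed=.12)
grip(0,20)
move_to([*K,.135],q); print(read_clock(),read_position(),read_opening(),meanF())
c=line_to([*K,.1065],speed=.03,contact_N=8); print(c,read_position(),meanF(),read_clock())
z=.1065
while z>.094:
    z-=.001
    c=line_to([*K,z],speed=.015,contact_N=6); F=meanF(3)
    print(round(z,4),c,read_position()[2],F,round(read_clock(),2))
    if c or F[2]>6: break
E
```

```text
26.9167 [ 0.597 -0.052  0.134] 0.00027155319371994493 [ 0.153 -0.265  0.14 ]
False [ 0.596 -0.052  0.107] [-1.242 -0.141  3.026] 28.1833
0.1055 False 0.10545076617022568 [-1.16   0.275  3.039] 28.48
0.1045 False 0.10445316537907562 [-2.067 -0.03   3.465] 28.78
0.1035 False 0.10342817355684433 [-2.619 -0.062  3.623] 29.08
0.1025 False 0.10250700055549195 [-3.055  0.034  5.268] 29.38
0.1015 False 0.1024754123556904 [-5.262  0.605 12.286] 29.68
```

```bash
python3 - <<'E'
from h import *
np.set_printoptions(precision=3,suppress=True)
q=tpose(1.375)[1]; K=[.5965,-.0525]
for i in range(3): wait(.15); print(meanF(4),read_position()[2])
c=line_to([*K,.150],speed=.04); print(read_clock(),meanF(3))
move_to(tpose(1.33,.155)[0],tpose(1.33)[1]); print(read_position())
p=grab_frame('wrist'); save(p,'w7')
for r in pinpoint('clip_post',p)[:2]:
    w=at_z(p,r['at'],.062)[:2]; d=w-PIV; print(r,w,np.arctan2(d[1],d[0])-YAW,np.linalg.norm(d))
for r in pinpoint('stamp_top',p)[:2]: print(r,at_d(p,r['at']))
grip(.044,40); print(read_clock())
E
```

```text
[-4.603  1.037 12.174] 0.102480815804898
[-4.638  0.515 11.881] 0.10245957822665325
[-4.907  0.788 12.193] 0.10246512392110857
31.6917 [-0.21   0.32   0.224]
[ 0.512 -0.093  0.155]
{'at': [278.6, 206.8], 'conf': 0.94} [ 0.513 -0.092] 1.3310813013964022 0.06541352795665596
{'at': [408.5, 112.4], 'conf': 0.84} [ 0.597 -0.052  0.113]
{'at': [434.2, 384.8], 'conf': 0.38} [ 0.547 -0.087  0.244]
33.125
```

View pics/w7.png

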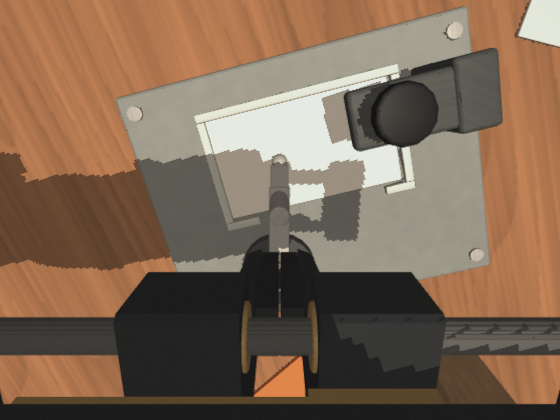

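Stamp steadied at 12 N and rose again (knob z 0.113, at (408,112)); clip still at 1.33. Now swinging the clip back.

```bash
python3 - <<'E'
from h import *
np.set_printoptions(precision=3,suppress=True)
print(line_to(tpose(1.335)[0],speed=.06,contact_N=4),read_position())
grip(.019,40); print(read_opening(),meanF(3),read_clock())
th=1.335
while th>.1215:
    th=max(.121,th-.1)
    pos,q=tpose(th); c=line_to(pos,q,speed=.03,contact_N=9)
    F=meanF(2); print(round(th,3),c,round(real_th(),3),'t',round(-F@tang(th),2),F[2],round(read_clock(),2))
    if c: break
E
```

```text
False [ 0.513 -0.093  0.056]
0.019105836596496808 [ 0.676  0.092 -0.018] 35.5167
1.235 False 1.241 t -0.89 -0.12384848862643844 35.92
1.135 False 1.137 t -1.49 -0.4613531839247246 36.32
1.035 False 1.032 t -1.4 -0.36484443056522164 36.72
0.935 False 0.932 t -1.41 0.2891865622470898 37.12
0.835 False 0.832 t -1.1 -0.5114435201178548 37.52
0.735 False 0.732 t -1.73 -0.5446518170971837 37.92
0.635 False 0.635 t -2.12 0.08612615124051563 38.32
0.535 False 0.523 t 0.01 -0.17752231333517685 38.72
0.435 False 0.433 t -0.21 -0.02935689300880895 39.12
0.335 False 0.335 t -0.66 0.35558520250148845 39.52
0.235 False 0.235 t -0.97 -0.7404114610025659 39.92
0.135 False 0.134 t -0.09 0.18173827444697094 40.32
0.121 False 0.124 t -0.42 0.172957280625341 40.6
```

```bash
python3 - <<'E'
from h import *
np.set_printoptions(precision=3,suppress=True)
grip(.044,40); line_to(tpose(.121,.2)[0],speed=.1)
move_to([.45,-.11,.32],tpose(.121)[1])
p=grab_frame('wrist'); save(p,'w8')
for n,z in (('clip_post',.062),('stamp_top',.112),('plate',.016)):
  for r in pinpoint(n,p)[:2]:
    w=at_z(p,r['at'],z)[:2]; d=w-PIV; print(n,r,w,np.arctan2(d[1],d[0])-YAW,np.linalg.norm(d),at_d(p,r['at'])[2])
t=grab_frame('top'); save(t,'top8'); print(read_clock(),meanF())
for n in ('jar','carton','tin'):
    for r in pinpoint(n,t)[:1]: print(n,at_z(t,r['at'],0))
E
```

```text
clip_post {'at': [322.1, 72.5], 'conf': 0.83} [ 0.556 -0.153] 0.1068443414038806 0.06417663431865955 0.0828241583685872
stamp_top {'at': [218.6, 14.5], 'conf': 0.63} [ 0.597 -0.052] 0.8574316869144045 0.14696911731284593 0.11261831916741477
stamp_top {'at': [269.5, 84.1], 'conf': 0.41} [ 0.54  -0.099] 0.9421500968956622 0.07349875970126364 0.02341723175121191
plate {'at': [71.6, 223.6], 'conf': 0.71} [0.359 0.161] 2.051109962867097 0.34201984873758556 0.004890316044655507
plate {'at': [443.1, 182.3], 'conf': 0.62} [ 0.434 -0.323] -1.8220205975565003 0.17825195895586401 0.006776361691426314
43.6833 [0.183 0.28  0.208]
jar [ 0.599 -0.332  0.   ]
carton [ 0.601 -0.337  0.   ]
tin [0.514 0.144 0.   ]
```

View pics/w8.png

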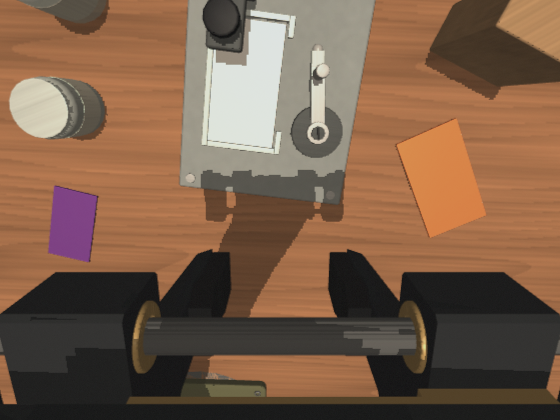

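The wrist view shows the plate in its nest (245,85), the clip parked with its post at (322,71), and the knob up. The network's "jar" hit coincides with the carton, so I'll check the jar by comparing the before and after pictures.

```bash
python3 - <<'E'
import cv2,numpy as np
a=cv2.imread('pics/top0.png');b=cv2.imread('pics/top8.png')
cv2.imwrite('pics/cmp.png',np.hstack([a[110:330,180:460],b[110:330,180:460]]))
E
```

```text
(no output)
```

View pics/cmp.png

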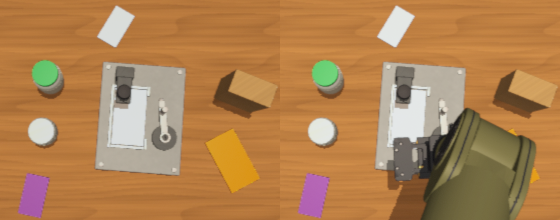

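Jar (45,75 → 325,75), tin and carton have not moved.

```bash
python3 -c "
from h import *
print(hand_in(),read_clock())"
```

```text
the job is handed in; nothing more can be done
the job is handed in; nothing more can be done
```

I marked the plate as asked and handed the job in; the clock read 43.7 s just before, against the 72 s limit.

- **Clip:** I swung it with the post loosely caged between the fingers. The push rose hard at about 1.34 rad and I seated it at about 10.5 N.
- **Stamp:** With the clip still on the plate, I pressed the knob until the die bore on the plate, holding a steady 12 N. The knob then rose back to its full height.
- **Return:** I swung the clip back, opened the fingers and moved clear.

**Last checks:**
- The clip is parked at about 0.11–0.16 rad; I measured its start at about 0.16.
- The plate lies in its nest, the knob is up and the wrist force is near zero.
- The jar, tin and carton look unmoved in the before and after top pictures.

**Disagreements:**
- The network placed the jar on the carton in the last top picture, so I relied on the picture comparison instead.
- While seating, the clip crept about 0.04 rad past the first rise and sprang back to 1.33 rad when released. I took this as a slightly soft stop, not as the clip leaving home.
- The plate network did not report the nested plate in the last wrist picture, so I judged it by eye.

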